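Clamp the clipper with the tab-lock knob

TASK

Clamp the silver clipper in the bench clamp for cleaning: pinch both orange release tabs of the knob fully in, and keeping them pinched turn the knob clockwise (seen from above) until the jaw's rubber pad holds the clipper against the fence firmly but gently, squeezed with about 12 N and never more than 25 N. Then let go, so that the tabs spring back out and lock the knob, with the clipper still held. Leave the jar, the two combs and the organiser where they are.

Things in the scene. Friction and masses are not known exactly. Their poses are not given: they have to be found in the camera images.
- knob_grip (a point): Point on the upright axis of the bench clamp's black knob, 70 mm above the bench: the height to pinch. z up; turns with the knob; its x axis runs through the two orange release tabs, upright plates 26 mm wide, 6 mm thick, 48 to 82 mm above the bench; outer faces 60 mm apart when out, 44 mm when both fully in. Between them is the knob's core, radius 15 mm, top at 78 mm. The axis is fixed.
- clamp: Bench clamp, fixed. Wooden base 150 x 250 x 12 mm; origin under it, z up. The knob's axis is at y = -70 mm, on a round grey housing of radius 50 mm, top 40 mm above the bench, with a black disc of radius 31 mm, top at 44 mm. The jaw is at about y = 0, the fence at y = 54 to 90 mm. Pinching the tabs off-centre leaves one not fully in and pushes the arm sideways.
- knob (a joint): Knob angle, rad: 0 at the start, grows clockwise from above, limit 1.7; 1 rad moves the jaw 14 mm to the clipper. Locked in notches 0.1309 rad apart counted from 0 unless both tabs are in over 4 mm; on release they drop into the nearest notch and hold the knob. To turn: drag 0.12 N m plus 0.08 N m per rad/s, plus 0.014 N m per N of squeeze on the clipper (0.17 at 12 N).
- tab_a (a joint): How far the tab on the knob_grip +x side is pressed in towards the axis, m: 0 out, 0.008 fully in. Spring: 6 N at the start of its travel, 12.4 N fully in.
- tab_b (a joint): The same for the tab on the knob_grip -x side.
- jaw: Aluminium jaw block 90 mm long, 16 mm thick, top 44 mm above the bench, sliding to the clipper. Origin mid-length on its face towards the clipper, 12 mm above the bench; y points to the clipper. On that face is a black rubber pad, 60 mm long, 10 mm thick, that yields 1 mm per 4 N, up to 8.5 mm; at the start it is about 1 mm from the clipper.
- clipper: Silver clipper, 145 mm long with black head and steel blade, 44 wide, 36 high, about 0.3 kg, lying loose on the base between pad and aluminium fence. Origin under the middle of its silver part; blade at -x, y to the fence. It slides at 1 to 4 N until it meets the fence, which was screwed down 1 to 15 mm behind it this time: its place is not measured, so the hold must be found by feel.
- jar: Round glass jar with a twist cap, radius 34 mm, 110 mm high, origin under its middle. Bystander.
- comb_a: Grey plastic guard comb, 44 x 44 x 16 mm, lying on the bench. Bystander.
- comb_b: Another such comb. Bystander.
- organiser: Clear acrylic organiser on a round turntable, radius 95 mm, 80 mm high (a red tube in it reaches 97 mm), origin under its middle. Bystander.
Not all that is in view belongs to the job. What is shaped like the clipper but brown is not meant.

How it is judged:
By the outcome, as a careful person would: the job done as asked, in the order asked, and still so for the second after the job is handed in, with the robot touching nothing.
It also fails if it takes over 53 s, if anything falls off the work surface, if the arm or the gripper's body presses on something with over 40 N, if the wrist force passes 120 N, or if a joint passes its speed limit or range.

ROBOT

A 6-joint arm with a two-finger parallel gripper is mounted at the origin on the work surface. World frame = base frame: x ahead of the robot, y to its left, z up, the work surface at z = 0. Lengths are in mm, angles in rad, forces in N, time in s.
With the tool pointing down it reaches from about 350 to 725 mm from the base axis. Payload 4.3 kg.
Tool frame: the origin (TCP) lies midway between the tips of the shut fingers; the grasp point (between the pads) lies 19 mm behind it (manip.grip_point_offset is the distance from the TCP to the grasp point, in mm); z points along the fingers, y is the direction in which the jaws open and shut (so a half turn about z gives the same grasp; the last joint's range is limited). The gripper opens to 85 mm and grips with 20 to 120 N. Pads are 22 mm wide; open, the fingers measure 114 mm over their backs; the gripper's body (76 mm by 85 mm) begins 54 mm behind the grasp point. The pads swing forward as they close: fully open they stand 13 mm farther back than shut.
Start: joints at [-1.355, 0.377, 0.081, 1.274, 0, 1.46], TCP at [184.05, -544.787, 231.329] pointing down, gripper open.
Joint ranges: [-2.72, 2.72], [-0.84, 1.66], [-1.02, 1.22], [-1.77, 2.12], [-1.37, 1.28], [-3.14, 3.14]. Speed limits (rad/s): [2.57, 2.57, 3.14, 3.14, 3.14, 3.14].

INTERFACE

Orientations are given as a unit quaternion [x, y, z, w].
In Python, from bench import manip gives the robot as it stands.
- The arm moves only by the tool carry_out, never from a script. Its argument "motion" is a list of rows, each an object of numbers: "jaw": the opening, from 0 (shut) to 1 (fully open); "tx", "ty", "tz": the shift along the world's x, y, z in cm; "rx", "ry", "rz": the turn, a rotation vector about the world's x, y, z in degrees. In form: [{"jaw": .., "tx": .., "ty": .., "tz": .., "rx": .., "ry": .., "rz": ..}, ...]. A call has 1 to 20 rows; each row is the pose to reach, as a shift and turn from the pose commanded when the call began; what a row does not reach only later rows make up. A row lasts 1/10 s, in which the tool goes at most 50 mm and 8.59 degrees, less where a joint would pass 70% of its speed; a pose out of reach is approached as far as the arm can. A call with a gripper value outside its range is refused whole. The fingers move at their own pace and stop on an object; the grip force is fixed at half the most. Time passes only in rows, so rows that repeat a pose let the fingers close. It gives the time, the measured TCP pose, the force and the opening at its end, in the units of the state.
- manip.read_state(): the state, without advancing time (a new reading comes with each control period).
- manip.read_camera(name): name is "scene" or "top" or "wrist"; returns (picture, depth): 384x512x3 uint8, red, green, blue; 384x512 float32, mm along the optical axis (not along the pixel's ray), 0 where there is no reading.
- manip.camera_info(name): a dict with "fx", "fy", "cx", "cy" (pixels), "world_from_camera" (4x4, takes a point from camera to world coordinates); the wrist camera has in their place "hand_eye" (4x4, takes a point from camera to tool coordinates, whose origin is the TCP and whose axes are the flange's). Camera axes: x right, y down, z forward; pixel columns grow to the right and rows downward; lengths in mm; the calibration is good to about 2 mm. A picture is of the moment at which its call begins: read the wrist's pose just before it. camera_info takes no time and is no camera call.
- manip.sign_off(): hands the job in, once; it reports no verdict.
The state is a dict: "clock": time; "joints": joint angles; "qd": joint speeds; "effort": joint torques, N m; "tool_pos": TCP position; "tcp_rot": TCP orientation; "ft_force": force on the tool from outside, world axes, zero at the start; "ft_torque": the same for the moment, N m; "opening": opening from 0.0 (shut) to 1.0 (fully open).
Only numpy, scipy, OpenCV 4.12 (cv2) and the standard library are available. Lean on these libraries where they do the work, as an engineer would, in place of code of your own. Each camera call takes 0.05 s, during which the arm holds its last target. There are 200 camera calls.

## Working session

There is one attempt and no reset: what is moved stays moved. The work goes in short steps, Python scripts to look and compute and a tool call to move; the robot and the scene stay as the last step left them, time stands still between calls to the robot, and variables do not carry over. Pictures are saved under pics/ and viewed, about 8 in all and at most 12, crops included, and the job is handed in when it is done.

Besides the shell and the picture viewer there is one more tool, called after "Emit:" as name(argument=value, ...), one argument or row to a line, values as JSON. carry_out: Moves the arm, as the interface text tells. Its arguments: {"type":"object","properties":{"motion":{"type":"array"}},"required":["motion"]}

```bash
ls; mkdir -p pics; cat > h.py <<'E'
import numpy as np, cv2
from bench import manip
def shot(n,f):
    s=manip.read_state(); p,d=manip.read_camera(n); i=manip.camera_info(n)
    cv2.imwrite('pics/'+f+'.png',p[:,:,::-1]); np.savez('pics/'+f+'.npz',p=p,d=d,pos=s['tool_pos'],rot=s['tcp_rot'])
    return p,d,i,s
def world(d,i,T=None):
    v,u=np.mgrid[:d.shape[0],:d.shape[1]]
    P=np.stack([(u-i['cx'])/i['fx']*d,(v-i['cy'])/i['fy']*d,d],-1)
    T=np.array(i['world_from_camera']) if T is None else T
    W=P@T[:3,:3].T+T[:3,3]; W[d==0]=np.nan; return W
E
python3 - <<'E'
from h import *
print(manip.read_state(), manip.grip_point_offset)
a=shot('top','top1'); b=shot('scene','scene1')
print(a[2])
cv2.imwrite('pics/both.png',np.hstack([cv2.resize(x[0][:,:,::-1],(800,600)) for x in (a,)]))
E
```

```text
pics
{'clock': 0.0, 'joints': array([-1.35535823e+00,  3.78076992e-01,  7.96640600e-02,  1.27440448e+00,
        3.74869420e-05,  1.46046371e+00]), 'qd': array([-0.00083159, -0.00054992,  0.00012464,  0.00121575, -0.00220992,
        0.00029406]), 'effort': array([-6.73384748e-04, -4.63603985e+01,  2.69875181e+01,  2.06236797e-02,
       -2.16952631e-04, -1.29541519e-05]), 'tool_pos': array([ 183.88407372, -544.12967626,  230.36770313]), 'tcp_rot': array([ 9.86762984e-01,  1.62165942e-01, -3.43646358e-05, -1.01012981e-03]), 'ft_force': array([ 0.10178294, -0.32774989, -0.2505798 ]), 'ft_torque': array([ 0.02425379,  0.00866483, -0.00215788]), 'opening': 1.003372349057704} 18.700000000000003
{'fx': 357.23528806017265, 'fy': 357.23528806017265, 'cx': 262.9205618338605, 'cy': 188.17319600087177, 'world_from_camera': array([[-2.61273892e-02, -9.92740558e-01,  1.17403341e-01,
         4.33541313e+02],
       [-9.99517058e-01,  2.39664867e-02, -1.97802529e-02,
        -1.50271594e+01],
       [ 1.68229136e-02, -1.17863448e-01, -9.92887303e-01,
         1.13795624e+03],
       [ 0.00000000e+00,  0.00000000e+00,  0.00000000e+00,
         1.00000000e+00]])}
```

View pics/both.png

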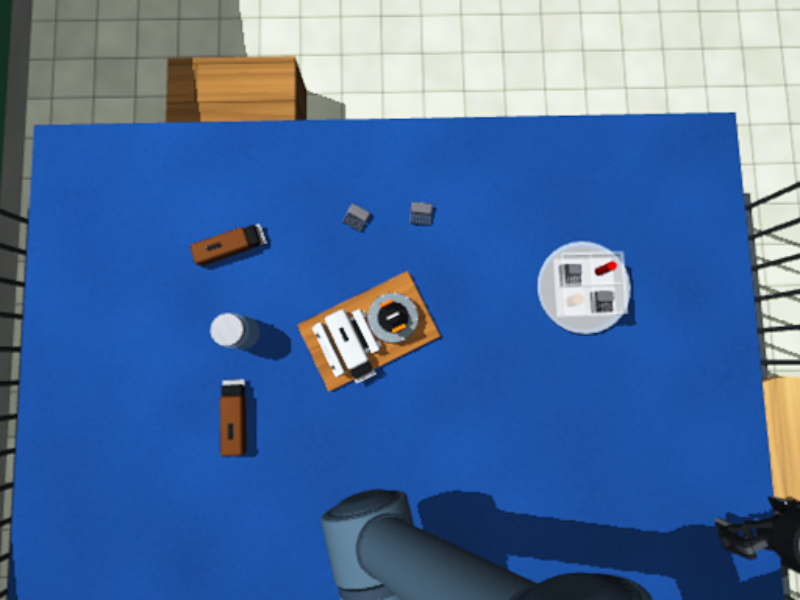

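View pics/scene1.png

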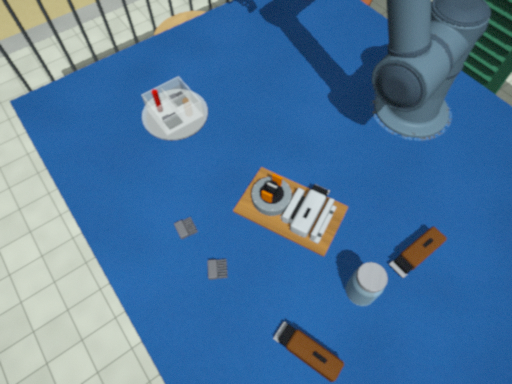

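The top view shows the clamp at about (370,330) of 800x600. The knob is at (393,317), with orange tabs at about (386,302) and (398,330). The silver clipper is at (345,345). The brown look-alikes at (228,245) and (232,417) are not meant. The jar, combs and organiser are clear of the clamp.

```bash
python3 - <<'E'
from h import *
for n in('top','scene'):
    z=np.load(f'pics/{n}1.npz'); W=world(z['d'],manip.camera_info(n)); hsv=cv2.cvtColor(z['p'],cv2.COLOR_RGB2HSV)
    o=(hsv[...,0]<18)&(hsv[...,1]>200)&(hsv[...,2]>170)&(W[...,2]>46)&(W[...,2]<95)
    k,l,st,c=cv2.connectedComponentsWithStats(o.astype('uint8'))
    for j in range(1,k):
        if st[j,4]>3: print(n,st[j],c[j].round(1),np.nanmedian(W[l==j],0).round(1),np.nanmax(W[l==j],0).round(1))
    # grey housing top z~40 within 70 of knob
    m=(abs(W[...,2]-40)<6)&(hsv[...,1]<60)
    k,l,st,c=cv2.connectedComponentsWithStats(m.astype('uint8'))
    for j in range(1,k):
        if st[j,4]>60: print('grey',st[j],W[l==j].mean(0).round(1))
    # base rectangle
    b=(abs(W[...,2]-12)<5)&(hsv[...,0]<22)&(hsv[...,1]>80)&(np.hypot(W[...,0]-430,W[...,1])<250)
    print(cv2.minAreaRect(W[b][:,:2].astype('float32')))
p=cv2.imread('pics/top1.png')[165:260,180:290]
cv2.imwrite('pics/crop1.png',cv2.resize(p,None,fx=6,fy=6,interpolation=cv2.INTER_CUBIC))
E
```

```text
top [244 192   7   4  13] [247.2 193.6] [542.7  11.6  81.8] [548.   20.6  84.9]
top [252 209   7   4  11] [254.9 210.4] [494.  -10.9  77.5] [499.   -2.   82.8]
grey [360 169  12   9  77] [ 606.8 -361.3   37.5]
grey [221 187  46  39 819] [509.8  19.6  41. ]
grey [380 186  12  10  86] [ 548.8 -418.6   38.1]
grey [201 207  19  33  98] [460.7 125.9  43.3]
grey [223 226  15  17 102] [422.   66.2  41.1]
((495.6551513671875, 50.955833435058594), (148.75283813476562, 247.60963439941406), 24.96759605407715)
scene [272 174  10  10  28] [276.9 178.8] [497.3  -5.7  73.9] [504.1   2.7  81.9]
scene [262 191  10  10  35] [267.3 195.9] [546.1  19.2  74.6] [552.   24.7  82.4]
grey [165  85  20  14  94] [ 542.1 -439.2   39. ]
grey [145 105  57  27 155] [ 588.2 -340.8   40.1]
grey [ 251  177   57   43 1135] [517.3  24.9  40.8]
grey [290 186  38  49 218] [471.1  97.   41.7]
grey [311 198  23  40 164] [467.6 128.7  43.8]
((498.30487060546875, 52.15229797363281), (150.14453125, 247.5127716064453), 24.815105438232422)
```

View pics/crop1.png

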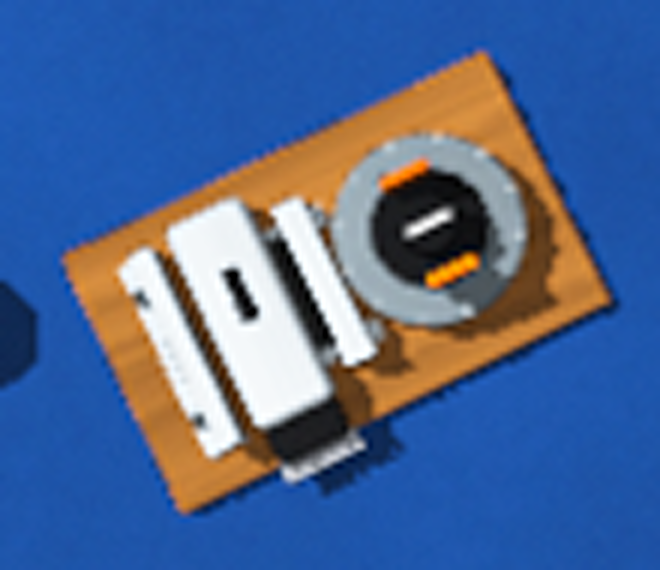

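The crop confirms the silver clipper with its black head lies between the jaw and the fence. The knob's tabs lie on an axis at about 25° in the world, and the knob is near (520,4). I'll move above it for a wrist look.

Emit:
carry_out(
  motion=[
    {"jaw": 1, "tx": 16.8, "ty": 27.5, "tz": 0, "rx": 0, "ry": 0, "rz": 48},
    {"jaw": 1, "tx": 16.8, "ty": 27.5, "tz": 0, "rz": 48},
    {"jaw": 1, "tx": 16.8, "ty": 27.5, "tz": 0, "rz": 48},
    {"jaw": 1, "tx": 16.8, "ty": 27.5, "tz": 0, "rz": 48},
    {"jaw": 1, "tx": 16.8, "ty": 27.5, "tz": 0, "rz": 48},
    {"jaw": 1, "tx": 16.8, "ty": 27.5, "tz": 0, "rz": 48},
    {"jaw": 1, "tx": 33.6, "ty": 54.9, "tz": 0, "rz": 96.3},
    {"jaw": 1, "tx": 33.6, "ty": 54.9, "tz": 0, "rz": 96.3},
    {"jaw": 1, "tx": 33.6, "ty": 54.9, "tz": 0, "rz": 96.3},
    {"jaw": 1, "tx": 33.6, "ty": 54.9, "tz": 0, "rz": 96.3},
    {"jaw": 1, "tx": 33.6, "ty": 54.9, "tz": 0, "rz": 96.3},
    {"jaw": 1, "tx": 33.6, "ty": 54.9, "tz": 0, "rz": 96.3},
    {"jaw": 1, "tx": 33.6, "ty": 54.9, "tz": 0, "rz": 96.3},
    {"jaw": 1, "tx": 33.6, "ty": 54.9, "tz": 0, "rz": 96.3},
  ],
)

```text
schema error: expected keys jaw, tx, ty, tz, rx, ry, rz
```

```bash
cat >> h.py <<'E'
from scipy.spatial.transform import Rotation as R
def wristT(s,i):
    T=np.eye(4); T[:3,:3]=R.from_quat(s['tcp_rot']).as_matrix(); T[:3,3]=s['tool_pos']
    return T@np.array(i['hand_eye'])
E
python3 - <<'E'
from h import *
p,d,i,s=shot('wrist','w1'); print(s['clock'],s['tool_pos'],s['joints'],s['ft_force']); print(i)
W=world(d,i,wristT(s,i)); hsv=cv2.cvtColor(p,cv2.COLOR_RGB2HSV)
o=(hsv[...,0]<18)&(hsv[...,1]>200)&(hsv[...,2]>150)&(W[...,2]>46)&(W[...,2]<95)
k,l,st,c=cv2.connectedComponentsWithStats(o.astype('uint8'))
for j in range(1,k):
    if st[j,4]>30:
        t=(l==j)&(W[...,2]>78); print(st[j],np.nanmax(W[l==j][:,2]),cv2.minAreaRect(W[t][:,:2].astype('float32')) if t.sum()>5 else W[l==j].mean(0))
E
```

```text
0.1 [ 183.92223036 -544.1736963   230.46357614] [-1.35528813e+00  3.77988502e-01  7.97811869e-02  1.27441470e+00
 -1.64485643e-06  1.46046987e+00] [ 1.03019212  0.14616544 -0.17392382]
{'fx': 271.67194053822266, 'fy': 271.67194053822266, 'cx': 254.24474990601743, 'cy': 190.53622013149214, 'hand_eye': array([[-7.21267212e-05, -9.55010533e-01, -2.96571873e-01,
         7.54636900e+01],
       [ 9.99999987e-01, -2.54935697e-05, -1.61107971e-04,
         1.44544425e-01],
       [ 1.46299133e-04, -2.96571881e-01,  9.55010523e-01,
        -1.43504415e+02],
       [ 0.00000000e+00,  0.00000000e+00,  0.00000000e+00,
         1.00000000e+00]])}
```

View pics/w1.png

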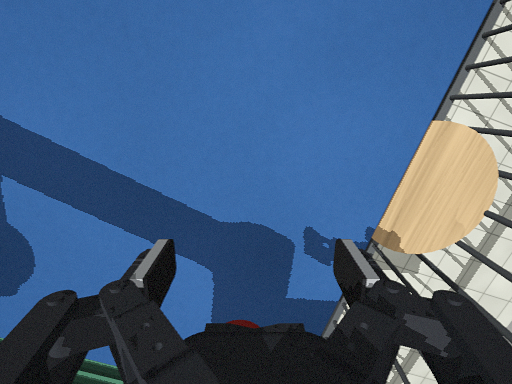

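Every row needs all the keys, so that move was refused. The wrist picture shows only bare bench.

Emit:
carry_out(
  motion=[
    {"jaw": 1, "tx": 16.8, "ty": 27.5, "tz": 0, "rx": 0, "ry": 0, "rz": 48},
    {"jaw": 1, "tx": 16.8, "ty": 27.5, "tz": 0, "rx": 0, "ry": 0, "rz": 48},
    {"jaw": 1, "tx": 16.8, "ty": 27.5, "tz": 0, "rx": 0, "ry": 0, "rz": 48},
    {"jaw": 1, "tx": 16.8, "ty": 27.5, "tz": 0, "rx": 0, "ry": 0, "rz": 48},
    {"jaw": 1, "tx": 16.8, "ty": 27.5, "tz": 0, "rx": 0, "ry": 0, "rz": 48},
    {"jaw": 1, "tx": 16.8, "ty": 27.5, "tz": 0, "rx": 0, "ry": 0, "rz": 48},
    {"jaw": 1, "tx": 33.6, "ty": 54.9, "tz": 0, "rx": 0, "ry": 0, "rz": 96.3},
    {"jaw": 1, "tx": 33.6, "ty": 54.9, "tz": 0, "rx": 0, "ry": 0, "rz": 96.3},
    {"jaw": 1, "tx": 33.6, "ty": 54.9, "tz": 0, "rx": 0, "ry": 0, "rz": 96.3},
    {"jaw": 1, "tx": 33.6, "ty": 54.9, "tz": 0, "rx": 0, "ry": 0, "rz": 96.3},
    {"jaw": 1, "tx": 33.6, "ty": 54.9, "tz": 0, "rx": 0, "ry": 0, "rz": 96.3},
    {"jaw": 1, "tx": 33.6, "ty": 54.9, "tz": 0, "rx": 0, "ry": 0, "rz": 96.3},
    {"jaw": 1, "tx": 33.6, "ty": 54.9, "tz": 0, "rx": 0, "ry": 0, "rz": 96.3},
    {"jaw": 1, "tx": 33.6, "ty": 54.9, "tz": 0, "rx": 0, "ry": 0, "rz": 96.3},
  ],
)

```text
clock: 1.55
tool_pos: [521.9, 8.5, 230.8]
tcp_rot: [0.535, 0.845, 0.001, -0.0]
ft_force: [-0.0, 0.4, -0.3]
opening: 0.998
```

```bash
cat > tabs.py <<'E'
from h import *
import sys
p,d,i,s=shot('wrist',sys.argv[1]); print(s['clock'],s['tool_pos'],s['joints'].round(3),s['ft_force'],np.degrees(R.from_quat(s['tcp_rot']).as_matrix()[:,1]*0+np.arctan2(*R.from_quat(s['tcp_rot']).as_matrix()[[1,0],1])))
W=world(d,i,wristT(s,i)); hsv=cv2.cvtColor(p,cv2.COLOR_RGB2HSV)
o=(hsv[...,0]<18)&(hsv[...,1]>200)&(hsv[...,2]>150)&(W[...,2]>46)&(W[...,2]<95)
k,l,st,c=cv2.connectedComponentsWithStats(o.astype('uint8'))
C=[]
for j in range(1,k):
    if st[j,4]>30:
        t=(l==j)&(W[...,2]>78); r=cv2.minAreaRect(W[t][:,:2].astype('float32')); C.append(r[0]); print(st[j],np.nanpercentile(W[l==j][:,2],95),r)
if len(C)==2:
    C=np.array(C); v=C[0]-C[1]; print('axis',C.mean(0),'dist',np.hypot(*v),'ang',np.degrees(np.arctan2(v[1],v[0])))
m=(abs(W[...,2]-40)<2.5)&(hsv[...,1]<70)&(np.hypot(W[...,0]-520,W[...,1]-3)<60)
if m.sum()>50:
    h=cv2.minEnclosingCircle(W[m][:,:2].astype('float32')); print('housing',h)
E
python3 tabs.py w2
```

```text
1.55 [521.87848285   8.4884627  230.75282462] [-0.106  0.268 -0.074  1.228  0.002  1.022] [-0.04159901  0.39210881 -0.30922415] [25.34682748 25.34682748 25.34682748]
housing ((519.681884765625, 0.5868372321128845), 49.82511520385742)
```

View pics/w2.png

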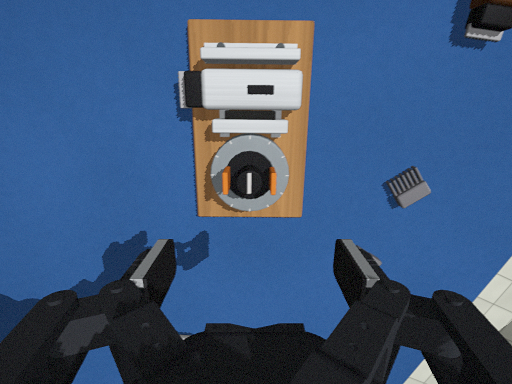

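The knob is at (249,180), with tabs at (226,181) and (273,181). The jaw, clipper and fence are above it, and everything is well aligned with the image. I'll loosen the tab mask and measure again.

```bash
sed -i 's/(hsv\[...,1\]>200)&(hsv\[...,2\]>150)/(hsv[...,1]>150)\&(hsv[...,2]>90)/' tabs.py; python3 tabs.py w3; python3 - <<'E'
from h import *
z=np.load('pics/w3.npz'); i=manip.camera_info('wrist'); W=world(z['d'],i,wristT(dict(tcp_rot=z['rot'],tool_pos=z['pos']),i))
for u in (222,226,229,249,269,273,277): print(u,z['p'][181,u],W[181,u].round(1))
E
```

```text
1.6 [520.65603745   6.32971397 230.73130777] [-0.11   0.267 -0.076  1.229  0.     1.021] [-0.84387002  0.07286566  0.43909289] [25.22112833 25.22112833 25.22112833]
[225 165   8  28 176] 83.83075624590559 ((495.1871643066406, -10.329248428344727), (5.800929069519043, 25.127683639526367), 23.322656631469727)
[272 165   7  28 141] 83.74018652335309 ((543.4058227539062, 12.237100601196289), (4.878719806671143, 24.737462997436523), 23.72348976135254)
axis [519.29649353   0.95392609] dist 53.23794822283375 ang -154.92038952823972
housing ((517.4578857421875, 3.730600357055664), 52.98776626586914)
222 [86 93 96] [489.7 -25.   40.7]
226 [223 134  52] [493.5 -10.3  83.7]
229 [216 131  55] [496.5  -9.3  82.3]
249 [127 127 126] [517.   -0.6  79.1]
269 [24 13 20] [542.9   1.5  45.6]
273 [159  86  36] [541.5  10.8  78.6]
277 [223 138  57] [544.6  13.8  83.6]
```

Emit:
carry_out(
  motion=[
    {"jaw": 1, "tx": -0.08, "ty": -0.3, "tz": -5, "rx": 0, "ry": 0, "rz": -0.2},
    {"jaw": 1, "tx": -0.08, "ty": -0.3, "tz": -10, "rx": 0, "ry": 0, "rz": -0.2},
    {"jaw": 1, "tx": -0.08, "ty": -0.3, "tz": -10, "rx": 0, "ry": 0, "rz": -0.2},
    {"jaw": 1, "tx": -0.08, "ty": -0.3, "tz": -10, "rx": 0, "ry": 0, "rz": -0.2},
    {"jaw": 1, "tx": -0.08, "ty": -0.3, "tz": -10, "rx": 0, "ry": 0, "rz": -0.2},
    {"jaw": 1, "tx": -0.08, "ty": -0.3, "tz": -10, "rx": 0, "ry": 0, "rz": -0.2},
  ],
)

```text
clock: 2.25
tool_pos: [522.2, 0.4, 134.6]
tcp_rot: [0.539, 0.842, 0.001, 0.003]
ft_force: [0.0, -0.7, 0.6]
opening: 0.999
```

```bash
python3 tabs.py w4
```

```text
2.25 [5.22166714e+02 4.47028662e-01 1.34640371e+02] [-0.121  0.316 -0.264  0.984 -0.     1.019] [ 0.04886306 -0.66092558  0.57592539] [24.72737512 24.72737512 24.72737512]
[212 181  13  42 419] 83.57195046164313 ((495.09002685546875, -10.351800918579102), (6.2299323081970215, 25.478466033935547), 25.77778434753418)
[280 181  11  42 306] 83.7022374897727 ((543.7625732421875, 11.978109359741211), (5.461704730987549, 25.751432418823242), 24.785043716430664)
axis [519.42630005   0.81315422] dist 53.550365683206344 ang -155.35536783425525
housing ((519.6171264648438, 0.7937717437744141), 49.74991989135742)
```

View pics/w4.png

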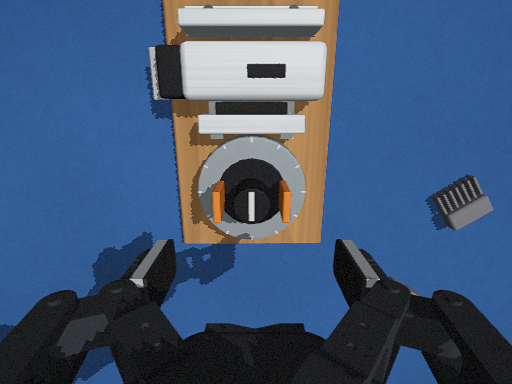

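Knob axis (519.5, 0.8) and the tab line at about 24.8°, both agreeing with the housing circle. Tab tops read 83.7 mm against the stated 82 mm, and the tab spacing 53.5 mm against 54 mm. Now I'll descend over the tabs.

Emit:
carry_out(
  motion=[
    {"jaw": 1, "tx": 0, "ty": 0, "tz": -3, "rx": 0, "ry": 0, "rz": 0},
    {"jaw": 1, "tx": 0, "ty": 0, "tz": -5, "rx": 0, "ry": 0, "rz": 0},
    {"jaw": 1, "tx": 0, "ty": 0, "tz": -6.5, "rx": 0, "ry": 0, "rz": 0},
    {"jaw": 1, "tx": 0, "ty": 0, "tz": -8, "rx": 0, "ry": 0, "rz": 0},
    {"jaw": 1, "tx": 0, "ty": 0, "tz": -8, "rx": 0, "ry": 0, "rz": 0},
    {"jaw": 1, "tx": 0, "ty": 0, "tz": -8, "rx": 0, "ry": 0, "rz": 0},
    {"jaw": 1, "tx": 0, "ty": 0, "tz": -8, "rx": 0, "ry": 0, "rz": 0},
    {"jaw": 1, "tx": 0, "ty": 0, "tz": -8, "rx": 0, "ry": 0, "rz": 0},
    {"jaw": 1, "tx": 0, "ty": 0, "tz": -8, "rx": 0, "ry": 0, "rz": 0},
  ],
)

```text
clock: 3.2
tool_pos: [519.9, 1.1, 52.1]
tcp_rot: [0.539, 0.842, 0.0, 0.001]
ft_force: [0.3, -1.0, -0.5]
opening: 0.995
```

```bash
cat > st.py <<'E'
from h import *
s=manip.read_state(); M=R.from_quat(s['tcp_rot']).as_matrix(); a=np.arctan2(M[1,1],M[0,1]); f=s['ft_force']
print('t',s['clock'],'pos',s['tool_pos'].round(2),'yawY',np.degrees(a).round(2),'F',f.round(2),'M',s['ft_torque'].round(3),'open',round(s['opening'],4),'q',s['joints'].round(3))
print('F along jaw axis',f@M[:,1],'across',f@M[:,0],'effort6',s['effort'][5])
E
python3 st.py
```

```text
t 3.2 pos [519.92   1.15  52.14] yawY 24.77 F [ 0.27 -0.98 -0.52] M [-0.045 -0.    -0.031] open 0.9946 q [-0.12   0.395 -0.386  0.788  0.     1.019]
F along jaw axis -0.16241763784341992 across -1.0057530014271736 effort6 -5.5547632200614316e-05
```

Emit:
carry_out(
  motion=[
    {"jaw": 0.6, "tx": 0, "ty": 0, "tz": 0, "rx": 0, "ry": 0, "rz": 0},
    {"jaw": 0.6, "tx": 0, "ty": 0, "tz": 0, "rx": 0, "ry": 0, "rz": 0},
    {"jaw": 0.4, "tx": 0, "ty": 0, "tz": 0, "rx": 0, "ry": 0, "rz": 0},
    {"jaw": 0.4, "tx": 0, "ty": 0, "tz": 0, "rx": 0, "ry": 0, "rz": 0},
    {"jaw": 0.4, "tx": 0, "ty": 0, "tz": 0, "rx": 0, "ry": 0, "rz": 0},
    {"jaw": 0.4, "tx": 0, "ty": 0, "tz": 0, "rx": 0, "ry": 0, "rz": 0},
    {"jaw": 0.4, "tx": 0, "ty": 0, "tz": 0, "rx": 0, "ry": 0, "rz": 0},
    {"jaw": 0.4, "tx": 0, "ty": 0, "tz": 0, "rx": 0, "ry": 0, "rz": 0},
  ],
)

```text
clock: 4.0
tool_pos: [519.7, 1.0, 54.1]
tcp_rot: [0.539, 0.842, 0.0, 0.001]
ft_force: [-8.5, 0.4, 21.7]
opening: 0.484
```

```bash
python3 st.py; python3 tabs.py w5
```

```text
t 4.0 pos [519.73   1.03  54.1 ] yawY 24.77 F [-8.53  0.41 21.71] M [ 0.039  1.45  -0.01 ] open 0.4838 q [-1.200e-01  3.920e-01 -3.840e-01  7.920e-01 -1.000e-03  1.019e+00]
F along jaw axis -7.54124998633021 across 3.918271053269022 effort6 0.0038664243766106665
4.0 [519.72639067   1.02575822  54.09681237] [-1.200e-01  3.920e-01 -3.840e-01  7.920e-01 -1.000e-03  1.019e+00] [-8.53379053  0.41424831 21.71061741] [24.7735132 24.7735132 24.7735132]
[209 219  19  73 913] 83.736849796279 ((502.4800720214844, -6.929120063781738), (5.984023094177246, 26.02532196044922), 25.1362247467041)
[282 219  18  73 767] 83.59037368679886 ((535.9100952148438, 8.835726737976074), (5.516449928283691, 26.551549911499023), 23.636459350585938)
axis [519.19508362   0.95330334] dist 36.96074735975234 ang -154.75248968275187
housing ((519.5330200195312, 0.47303247451782227), 49.91965103149414)
```

View pics/w5.png

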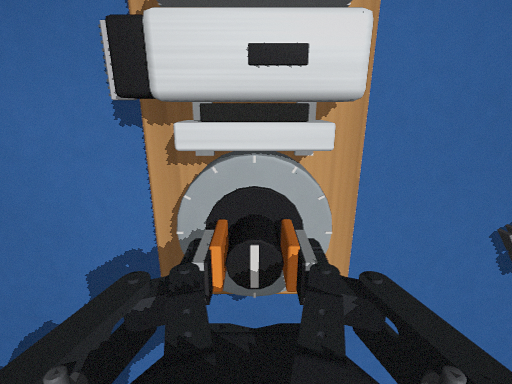

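Both tabs are pinched fully in. They are 37 mm apart centre to centre (38 expected), at columns 215 and 290 around the core at 254, and nearly centred. The pads' swing put 22 N of upward drag on the wrist, so I'll relax that with a small lift and a shift of about 0.5 mm. I'll also estimate the clipper to fence gap from the earlier pictures.

Emit:
carry_out(
  motion=[
    {"jaw": 0.4, "tx": -0.04, "ty": -0.02, "tz": 0.25, "rx": 0, "ry": 0, "rz": 0},
    {"jaw": 0.4, "tx": -0.04, "ty": -0.02, "tz": 0.25, "rx": 0, "ry": 0, "rz": 0},
    {"jaw": 0.4, "tx": -0.04, "ty": -0.02, "tz": 0.25, "rx": 0, "ry": 0, "rz": 0},
  ],
)

```text
clock: 4.35
tool_pos: [519.6, 1.0, 54.6]
tcp_rot: [0.539, 0.842, 0.0, 0.001]
ft_force: [0.5, 0.6, 7.2]
opening: 0.477
```

```bash
python3 st.py; python3 - <<'E'
from h import *
c=np.array([519.5,.8]); a=np.radians(24.8); i=manip.camera_info('wrist')
for f in('w3','w4'):
    z=np.load(f'pics/{f}.npz'); W=world(z['d'],i,wristT(dict(tcp_rot=z['rot'],tool_pos=z['pos']),i))
    r=W[...,:2]-c; x=r@[np.cos(a),np.sin(a)]; y=r@[-np.sin(a),np.cos(a)]-70
    m=(abs(x)<20)&(y>-25)&(y<100)
    print(f)
    for b in range(-22,96,2):
        k=m&(y>=b)&(y<b+2)
        if k.any(): print(b,np.nanpercentile(W[k][:,2],[10,50,90]).round(0),end=' ')
    print()
E
```

```text
t 4.35 pos [519.59   1.03  54.57] yawY 24.77 F [0.54 0.64 7.16] M [0.115 0.13  0.   ] open 0.4766 q [-0.12   0.392 -0.384  0.794  0.     1.018]
F along jaw axis 0.7719493704669101 across 0.34571205150700185 effort6 0.005058258539065719
w3
-22 [14. 33. 40.] -20 [42. 43. 44.] -18 [44. 44. 46.] -16 [44. 45. 46.] -14 [44. 45. 46.] -12 [44. 45. 46.] -10 [44. 45. 46.] -8 [44. 45. 46.] -6 [44. 45. 46.] -4 [42. 44. 45.] -2 [42. 43. 44.] 0 [42. 43. 44.] 2 [42. 43. 44.] 4 [42. 43. 44.] 6 [13. 43. 43.] 8 [13. 44. 45.] 10 [46. 47. 48.] 12 [47. 48. 50.] 14 [48. 49. 50.] 16 [48. 49. 50.] 18 [48. 49. 50.] 20 [48. 49. 50.] 22 [48. 49. 50.] 24 [48. 49. 50.] 26 [48. 50. 51.] 28 [48. 50. 51.] 30 [48. 50. 51.] 32 [48. 50. 51.] 34 [48. 49. 51.] 36 [48. 49. 50.] 38 [48. 49. 50.] 40 [48. 49. 50.] 42 [48. 49. 50.] 44 [48. 49. 50.] 46 [48. 49. 50.] 48 [47. 48. 49.] 50 [44. 47. 48.] 52 [43. 43. 44.] 56 [12. 13. 14.] 58 [12. 13. 13.] 60 [13. 27. 45.] 62 [45. 47. 48.] 64 [46. 47. 48.] 66 [46. 47. 48.] 68 [46. 47. 48.] 70 [46. 47. 48.] 72 [45. 47. 47.] 78 [16. 17. 18.] 80 [16. 17. 18.] 82 [16. 17. 18.] 84 [12. 1
[... 230 characters left out ...]
45. 46.] -4 [42. 44. 45.] -2 [42. 43. 44.] 0 [42. 43. 44.] 2 [42. 43. 44.] 4 [42. 43. 44.] 6 [42. 43. 44.] 8 [13. 44. 46.] 10 [46. 47. 48.] 12 [47. 48. 49.] 14 [48. 49. 50.] 16 [48. 49. 50.] 18 [48. 49. 50.] 20 [48. 49. 50.] 22 [48. 49. 50.] 24 [48. 49. 50.] 26 [48. 50. 51.] 28 [49. 50. 51.] 30 [48. 50. 51.] 32 [48. 50. 51.] 34 [48. 49. 51.] 36 [48. 49. 50.] 38 [48. 49. 50.] 40 [48. 49. 50.] 42 [48. 49. 50.] 44 [48. 49. 50.] 46 [48. 48. 49.] 48 [47. 48. 49.] 50 [44. 46. 48.] 58 [12. 13. 14.] 60 [13. 28. 44.] 62 [45. 46. 48.] 64 [46. 47. 48.] 66 [46. 47. 48.] 68 [46. 47. 48.] 70 [46. 47. 48.] 72 [45. 46. 47.] 80 [19. 19. 19.] 82 [16. 17. 18.] 84 [12. 13. 14.] 86 [12. 13. 14.] 88 [12. 13. 14.]
```

The gap is about 8–9 mm, so the clipper should meet the fence at a knob angle of roughly 0.6–0.7 rad. The forces are now almost nil. I'll start turning clockwise.

Emit:
carry_out(
  motion=[
    {"jaw": 0.4, "tx": 0, "ty": 0, "tz": 0, "rx": 0, "ry": 0, "rz": -2},
    {"jaw": 0.4, "tx": 0, "ty": 0, "tz": 0, "rx": 0, "ry": 0, "rz": -4},
    {"jaw": 0.4, "tx": 0, "ty": 0, "tz": 0, "rx": 0, "ry": 0, "rz": -6},
    {"jaw": 0.4, "tx": 0, "ty": 0, "tz": 0, "rx": 0, "ry": 0, "rz": -8},
    {"jaw": 0.4, "tx": 0, "ty": 0, "tz": 0, "rx": 0, "ry": 0, "rz": -10},
  ],
)

```text
clock: 4.85
tool_pos: [519.7, 1.1, 54.6]
tcp_rot: [0.611, 0.792, 0.001, 0.001]
ft_force: [-0.1, 0.7, 6.9]
opening: 0.474
```

```bash
sed -i "s/'effort6'/'qd6',s['qd'][5],'effort6'/" st.py; python3 st.py
```

```text
t 4.85 pos [519.68   1.06  54.57] yawY 14.72 F [-0.12  0.71  6.88] M [0.042 0.075 0.207] open 0.474 q [-0.12   0.392 -0.383  0.794  0.     1.194]
F along jaw axis 0.07124374711483057 across 0.7136541077487836 qd6 0.3444919117326402 effort6 -0.11452338891103864
```

The torque is 0.207. Drag accounts for 0.148, leaving about 4 N, so the clipper is sliding. Continuing.

Emit:
carry_out(
  motion=[
    {"jaw": 0.4, "tx": 0, "ty": 0, "tz": 0, "rx": 0, "ry": 0, "rz": -2},
    {"jaw": 0.4, "tx": 0, "ty": 0, "tz": 0, "rx": 0, "ry": 0, "rz": -4},
    {"jaw": 0.4, "tx": 0, "ty": 0, "tz": 0, "rx": 0, "ry": 0, "rz": -6},
    {"jaw": 0.4, "tx": 0, "ty": 0, "tz": 0, "rx": 0, "ry": 0, "rz": -8},
    {"jaw": 0.4, "tx": 0, "ty": 0, "tz": 0, "rx": 0, "ry": 0, "rz": -10},
    {"jaw": 0.4, "tx": 0, "ty": 0, "tz": 0, "rx": 0, "ry": 0, "rz": -12},
    {"jaw": 0.4, "tx": 0, "ty": 0, "tz": 0, "rx": 0, "ry": 0, "rz": -14},
  ],
)

```text
clock: 5.55
tool_pos: [519.8, 1.1, 54.6]
tcp_rot: [0.703, 0.712, 0.001, 0.001]
ft_force: [0.4, -0.4, 6.6]
opening: 0.477
```

```bash
python3 st.py
```

```text
t 5.55 pos [519.8    1.08  54.59] yawY 0.72 F [ 0.35 -0.35  6.6 ] M [0.078 0.054 0.208] open 0.4771 q [-0.12   0.392 -0.383  0.794  0.     1.438]
F along jaw axis 0.35947189734371915 across -0.35520173277307326 qd6 0.3466373979865432 effort6 -0.1144059025682509
```

Emit:
carry_out(
  motion=[
    {"jaw": 0.4, "tx": 0, "ty": 0, "tz": 0, "rx": 0, "ry": 0, "rz": -2},
    {"jaw": 0.4, "tx": 0, "ty": 0, "tz": 0, "rx": 0, "ry": 0, "rz": -4},
    {"jaw": 0.4, "tx": 0, "ty": 0, "tz": 0, "rx": 0, "ry": 0, "rz": -6},
    {"jaw": 0.4, "tx": 0, "ty": 0, "tz": 0, "rx": 0, "ry": 0, "rz": -8},
  ],
)

```text
clock: 5.95
tool_pos: [519.9, 1.1, 54.6]
tcp_rot: [0.751, 0.661, 0.001, 0.001]
ft_force: [0.5, 1.2, 6.0]
opening: 0.478
```

```bash
python3 st.py
```

```text
t 5.95 pos [519.88   1.09  54.57] yawY -7.28 F [0.54 1.25 6.  ] M [0.124 0.081 0.199] open 0.4785 q [-0.12   0.392 -0.383  0.794  0.     1.578]
F along jaw axis 0.38875710281877074 across 1.3073627235758247 qd6 0.34614216958502103 effort6 -0.11430070269852877
```

Turned 32.05° (0.559 rad) and the clipper is still sliding. I'll take smaller steps from here.

Emit:
carry_out(
  motion=[
    {"jaw": 0.4, "tx": 0, "ty": 0, "tz": 0, "rx": 0, "ry": 0, "rz": -2},
    {"jaw": 0.4, "tx": 0, "ty": 0, "tz": 0, "rx": 0, "ry": 0, "rz": -4},
  ],
)

```text
clock: 6.15
tool_pos: [519.9, 1.1, 54.6]
tcp_rot: [0.773, 0.634, 0.001, 0.001]
ft_force: [-1.2, 0.9, 5.8]
opening: 0.475
```

```bash
python3 st.py
```

```text
t 6.15 pos [519.91   1.08  54.59] yawY -11.28 F [-1.19  0.86  5.83] M [0.105 0.076 0.106] open 0.475 q [-0.12   0.392 -0.383  0.794  0.     1.647]
F along jaw axis -1.3263722523183827 across 0.6155625173874909 qd6 0.34431432023511394 effort6 -0.11430198792368174
```

Emit:
carry_out(
  motion=[
    {"jaw": 0.4, "tx": 0, "ty": 0, "tz": 0, "rx": 0, "ry": 0, "rz": -2},
  ],
)

```text
clock: 6.25
tool_pos: [519.9, 1.1, 54.6]
tcp_rot: [0.784, 0.621, 0.001, 0.001]
ft_force: [0.3, 0.5, 6.2]
opening: 0.476
```

```bash
python3 st.py
```

```text
t 6.25 pos [519.94   1.05  54.6 ] yawY -13.28 F [0.34 0.52 6.15] M [0.094 0.061 0.173] open 0.4758 q [-0.12   0.392 -0.383  0.794  0.     1.682]
F along jaw axis 0.22055704132652187 across 0.589524163879015 qd6 0.3453335783431712 effort6 -0.1142381178215146
```

Emit:
carry_out(
  motion=[
    {"jaw": 0.4, "tx": 0, "ty": 0, "tz": 0, "rx": 0, "ry": 0, "rz": -2},
  ],
)

```text
clock: 6.35
tool_pos: [519.9, 1.1, 54.6]
tcp_rot: [0.795, 0.607, 0.001, 0.001]
ft_force: [-0.1, 0.8, 6.4]
opening: 0.475
```

```bash
python3 st.py
```

```text
t 6.35 pos [519.94   1.06  54.57] yawY -15.28 F [-0.06  0.84  6.43] M [0.101 0.016 0.203] open 0.4747 q [-0.12   0.392 -0.383  0.794  0.     1.717]
F along jaw axis -0.26864696050704057 across 0.796685350633833 qd6 0.34640951554314137 effort6 -0.11424663243815303
```

Emit:
carry_out(
  motion=[
    {"jaw": 0.4, "tx": 0, "ty": 0, "tz": 0, "rx": 0, "ry": 0, "rz": -1},
    {"jaw": 0.4, "tx": 0, "ty": 0, "tz": 0, "rx": 0, "ry": 0, "rz": -2},
  ],
)

```text
clock: 6.55
tool_pos: [520.0, 1.0, 54.6]
tcp_rot: [0.805, 0.593, 0.001, 0.001]
ft_force: [-0.3, 0.1, 5.9]
opening: 0.479
```

```bash
cat > gap.py <<'E'
from h import *
import sys
c=np.array([519.5,.8]); a=np.radians(24.8); i=manip.camera_info('wrist')
def edges(z):
    W=world(z['d'],i,wristT(dict(tcp_rot=z['rot'],tool_pos=z['pos']),i))
    r=W[...,:2]-c; x=r@[np.cos(a),np.sin(a)]; y=r@[-np.sin(a),np.cos(a)]-70; Z=W[...,2]
    o=[]
    for b in range(-20,40,3):
        m=(x>=b)&(x<b+3)
        cl=y[m&(Z>47)&(y>8)&(y<60)&(Z<53)]; fe=y[m&(Z>44.5)&(y>57)&(y<90)]; jw=y[m&(Z>41)&(Z<48)&(y>-25)&(y<0)]
        o.append([cl.min() if len(cl) else np.nan,cl.max() if len(cl) else np.nan,fe.min() if len(fe) else np.nan,fe.max() if len(fe) else np.nan,jw.min() if len(jw) else np.nan])
    return np.nanmedian(o,0).round(2)
if __name__=='__main__':
    for f in ('w3','w4','w5'): print(f,edges(np.load(f'pics/{f}.npz')))
    shot('wrist',sys.argv[1]); print(sys.argv[1],edges(np.load(f'pics/{sys.argv[1]}.npz')))
E
python3 st.py; python3 gap.py g1
```

```text
t 6.55 pos [519.96   1.03  54.57] yawY -17.24 F [-0.32  0.12  5.9 ] M [0.118 0.003 0.183] open 0.4793 q [-0.12   0.392 -0.383  0.794  0.     1.752]
F along jaw axis -0.334315925012726 across 0.02475683237076442 qd6 0.1729173658358535 effort6 0.01791213231626898
w3 [ 10.35  50.37  61.6   72.58 -18.46]
w4 [ 10.    50.24  61.27  73.32 -24.14]
w5 [  9.69  50.49    nan    nan -24.87]
g1 [ 18.86  59.22  57.07  73.03 -24.53]gap.py:12: RuntimeWarning: All-NaN slice encountered
  return np.nanmedian(o,0).round(2)
```

View pics/g1.png

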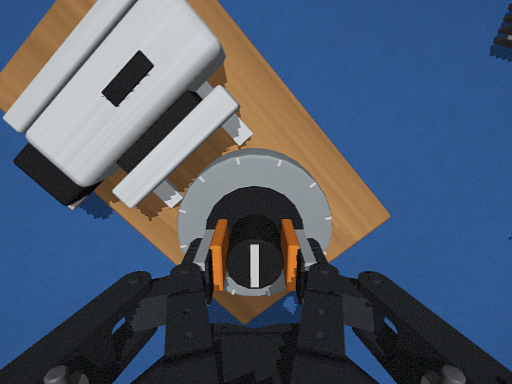

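The clipper is almost on the fence: its edges have moved about 9 mm and the gap is nearly gone. The tabs still look in. Continuing at 1° per row.

Emit:
carry_out(
  motion=[
    {"jaw": 0.4, "tx": 0, "ty": 0, "tz": 0, "rx": 0, "ry": 0, "rz": -1},
    {"jaw": 0.4, "tx": 0, "ty": 0, "tz": 0, "rx": 0, "ry": 0, "rz": -2},
  ],
)

```text
clock: 6.8
tool_pos: [520.0, 1.1, 54.6]
tcp_rot: [0.815, 0.579, 0.001, 0.001]
ft_force: [0.3, 0.2, 6.5]
opening: 0.475
```

```bash
python3 st.py
```

```text
t 6.8 pos [519.95   1.05  54.58] yawY -19.24 F [0.3  0.21 6.45] M [0.15  0.009 0.133] open 0.475 q [-0.12   0.392 -0.383  0.794  0.     1.786]
F along jaw axis 0.22819050521767753 across 0.3070510954937852 qd6 0.17101498040841295 effort6 0.02964803483337164
```

Emit:
carry_out(
  motion=[
    {"jaw": 0.4, "tx": 0, "ty": 0, "tz": 0, "rx": 0, "ry": 0, "rz": -1},
    {"jaw": 0.4, "tx": 0, "ty": 0, "tz": 0, "rx": 0, "ry": 0, "rz": -2},
  ],
)

```text
clock: 7.0
tool_pos: [520.0, 1.0, 54.6]
tcp_rot: [0.825, 0.565, 0.001, 0.001]
ft_force: [-0.1, -0.9, 5.4]
opening: 0.472
```

```bash
python3 st.py
```

```text
t 7.0 pos [520.02   1.05  54.6 ] yawY -21.23 F [-0.07 -0.87  5.36] M [0.047 0.036 0.202] open 0.4719 q [-0.12   0.392 -0.383  0.794  0.     1.821]
F along jaw axis 0.25586894868889537 across -0.8303913860154378 qd6 0.17356006886737108 effort6 0.057857075007632375
```

Emit:
carry_out(
  motion=[
    {"jaw": 0.4, "tx": 0, "ty": 0, "tz": 0, "rx": 0, "ry": 0, "rz": -1},
  ],
)

```text
clock: 7.1
tool_pos: [520.0, 1.0, 54.6]
tcp_rot: [0.83, 0.557, 0.001, 0.001]
ft_force: [0.6, 0.9, 6.5]
opening: 0.478
```

```bash
python3 st.py
```

```text
t 7.1 pos [520.     1.02  54.6 ] yawY -22.23 F [0.61 0.88 6.54] M [0.105 0.014 0.222] open 0.4782 q [-0.12   0.392 -0.383  0.794  0.     1.839]
F along jaw axis 0.24015176077285955 across 1.0520158393906385 qd6 0.17184792286648862 effort6 0.07093038875609636
```

The measured joint-6 effort is rising steadily, at 0.81 N m/rad against a predicted 0.78, which is the pad compressing on the fence from about 43.2°. With about 2.5–3 N of slide force there, 12 N falls near 53° and the nearest notch is 52.5°, at about 11.6 N. Turning on to 52.5°.

Emit:
carry_out(
  motion=[
    {"jaw": 0.4, "tx": 0, "ty": 0, "tz": 0, "rx": 0, "ry": 0, "rz": -1},
    {"jaw": 0.4, "tx": 0, "ty": 0, "tz": 0, "rx": 0, "ry": 0, "rz": -2},
    {"jaw": 0.4, "tx": 0, "ty": 0, "tz": 0, "rx": 0, "ry": 0, "rz": -3},
  ],
)

```text
clock: 7.4
tool_pos: [520.0, 1.0, 54.6]
tcp_rot: [0.844, 0.536, 0.001, 0.001]
ft_force: [-0.2, 1.4, 5.9]
opening: 0.478
```

```bash
python3 st.py
```

```text
t 7.4 pos [520.     1.03  54.58] yawY -25.23 F [-0.24  1.39  5.87] M [0.065 0.04  0.256] open 0.4781 q [-0.12   0.392 -0.383  0.794  0.     1.891]
F along jaw axis -0.8014883787192685 across 1.1636997949578052 qd6 0.17018645802558174 effort6 0.11021450394764543
```

Emit:
carry_out(
  motion=[
    {"jaw": 0.4, "tx": 0, "ty": 0, "tz": 0, "rx": 0, "ry": 0, "rz": -1},
  ],
)

```text
clock: 7.5
tool_pos: [520.0, 1.0, 54.6]
tcp_rot: [0.849, 0.528, 0.001, 0.001]
ft_force: [1.1, -0.6, 6.4]
opening: 0.476
```

```bash
python3 st.py
```

```text
t 7.5 pos [520.02   1.02  54.57] yawY -26.23 F [ 1.08 -0.59  6.41] M [ 0.09  -0.013  0.227] open 0.4764 q [-0.12   0.392 -0.383  0.794  0.     1.908]
F along jaw axis 1.2439318419200815 across -0.040178284234187546 qd6 0.17241606254660843 effort6 0.12327474541962147
```

Emit:
carry_out(
  motion=[
    {"jaw": 0.4, "tx": 0, "ty": 0, "tz": 0, "rx": 0, "ry": 0, "rz": -1},
  ],
)

```text
clock: 7.6
tool_pos: [520.0, 1.0, 54.6]
tcp_rot: [0.854, 0.521, 0.001, 0.001]
ft_force: [-0.2, -0.4, 6.0]
opening: 0.475
```

```bash
python3 st.py
```

```text
t 7.6 pos [520.02   1.03  54.58] yawY -27.22 F [-0.24 -0.41  5.98] M [0.035 0.019 0.309] open 0.4752 q [-0.12   0.392 -0.383  0.794  0.     1.926]
F along jaw axis -0.01262875365594748 across -0.4718616999435877 qd6 0.17246902568517225 effort6 0.13634545728564262
```

Shifted to 52°, the Mz readings average 0.275 N m, which is about 10 N. The slide-based estimate gives about 11 N. The next notch, 60°, would be about 18 N, so 52.5° is right. I'll go the last 0.5°, settle, then release.

Emit:
carry_out(
  motion=[
    {"jaw": 0.4, "tx": 0, "ty": 0, "tz": 0, "rx": 0, "ry": 0, "rz": -0.5},
    {"jaw": 0.4, "tx": 0, "ty": 0, "tz": 0, "rx": 0, "ry": 0, "rz": -0.5},
    {"jaw": 0.4, "tx": 0, "ty": 0, "tz": 0, "rx": 0, "ry": 0, "rz": -0.5},
  ],
)

```text
clock: 7.9
tool_pos: [520.0, 1.0, 54.6]
tcp_rot: [0.856, 0.517, 0.001, 0.001]
ft_force: [0.3, 0.9, 5.5]
opening: 0.477
```

```bash
python3 st.py
```

```text
t 7.9 pos [520.04   1.02  54.59] yawY -27.69 F [0.32 0.94 5.53] M [0.066 0.007 0.225] open 0.4768 q [-0.12   0.392 -0.383  0.794  0.     1.934]
F along jaw axis -0.1388391636640998 across 0.9869380601688387 qd6 0.0008079800612439262 effort6 0.22515244781970978
```

Emit:
carry_out(
  motion=[
    {"jaw": 0.6, "tx": 0, "ty": 0, "tz": 0, "rx": 0, "ry": 0, "rz": 0},
    {"jaw": 0.75, "tx": 0, "ty": 0, "tz": 0, "rx": 0, "ry": 0, "rz": 0},
    {"jaw": 1, "tx": 0, "ty": 0, "tz": 0, "rx": 0, "ry": 0, "rz": 0},
    {"jaw": 1, "tx": 0, "ty": 0, "tz": 0, "rx": 0, "ry": 0, "rz": 0},
    {"jaw": 1, "tx": 0, "ty": 0, "tz": 0, "rx": 0, "ry": 0, "rz": 0},
    {"jaw": 1, "tx": 0, "ty": 0, "tz": 0, "rx": 0, "ry": 0, "rz": 0},
    {"jaw": 1, "tx": 0, "ty": 0, "tz": 0, "rx": 0, "ry": 0, "rz": 0},
  ],
)

```text
clock: 8.6
tool_pos: [518.8, 1.0, 54.0]
tcp_rot: [0.856, 0.517, 0.0, 0.0]
ft_force: [-0.3, 0.0, -0.1]
opening: 1.0
```

```bash
python3 st.py; python3 tabs.py w6
```

```text
t 8.6 pos [518.77   0.99  53.95] yawY -27.74 F [-0.29  0.01 -0.09] M [ 0.009  0.039 -0.053] open 1.0001 q [-0.12   0.392 -0.385  0.794 -0.     1.935]
F along jaw axis -0.26211868371378133 across -0.12610407624470785 qd6 0.0012679179551898833 effort6 0.0002486142057023244
8.6 [518.77323846   0.98918461  53.95114366] [-0.12   0.392 -0.385  0.794 -0.     1.935] [-0.29068247  0.01038786 -0.08793432] [-27.74022278 -27.74022278 -27.74022278]
[194 219  21  73 818] 83.55038483847447 ((495.8944396972656, 13.167365074157715), (26.20541000366211, 6.034647464752197), 63.40656661987305)
[298 218  21  73 849] 83.59465491021064 ((543.4345703125, -11.691783905029297), (26.535850524902344, 5.882828712463379), 63.57117462158203)
axis [519.664505     0.73779058] dist 53.64737931048412 ang 152.39453951608513
housing ((519.6046142578125, 0.5525966882705688), 49.93441390991211)
```

The tabs are out (53.6 mm apart, the same as at the start) and the knob sits at −27.6°, which is 52.4° turned, so it is in the 52.5° notch. Now I'll retreat and check.

Emit:
carry_out(
  motion=[
    {"jaw": 1, "tx": 0, "ty": 0, "tz": 2, "rx": 0, "ry": 0, "rz": 0},
    {"jaw": 1, "tx": 0, "ty": 0, "tz": 5, "rx": 0, "ry": 0, "rz": 0},
    {"jaw": 1, "tx": 0, "ty": 0, "tz": 9, "rx": 0, "ry": 0, "rz": 0},
    {"jaw": 1, "tx": 0, "ty": 0, "tz": 13, "rx": 0, "ry": 0, "rz": 0},
    {"jaw": 1, "tx": 0, "ty": 0, "tz": 16, "rx": 0, "ry": 0, "rz": 0},
    {"jaw": 1, "tx": 0, "ty": 0, "tz": 16, "rx": 0, "ry": 0, "rz": 0},
    {"jaw": 1, "tx": 0, "ty": 0, "tz": 16, "rx": 0, "ry": 0, "rz": 0},
    {"jaw": 1, "tx": 0, "ty": 0, "tz": 16, "rx": 0, "ry": 0, "rz": 0},
    {"jaw": 1, "tx": 0, "ty": 0, "tz": 16, "rx": 0, "ry": 0, "rz": 0},
  ],
)

```text
clock: 9.55
tool_pos: [517.7, 1.1, 212.2]
tcp_rot: [0.856, 0.517, -0.001, -0.001]
ft_force: [-0.1, -0.3, -0.2]
opening: 1.001
```

```bash
python3 st.py; python3 tabs.py w7|tail -2; python3 gap.py g2 2>/dev/null|tail -1
```

```text
t 9.55 pos [517.68   1.15 212.16] yawY -27.73 F [-0.12 -0.28 -0.25] M [0.004 0.005 0.017] open 1.0011 q [-0.12   0.27  -0.12   1.184 -0.     1.935]
F along jaw axis 0.02280011964132886 across -0.30938804327366975 qd6 3.0100969144345856e-05 effort6 3.412394676161057e-05
axis [519.89730835   0.70985174] dist 53.67354618016821 ang -26.97888043964399
housing ((519.8199462890625, 0.7066143155097961), 49.765254974365234)
g2 [19.12 59.23 57.24 72.66 -5.97]
```

View pics/g2.png

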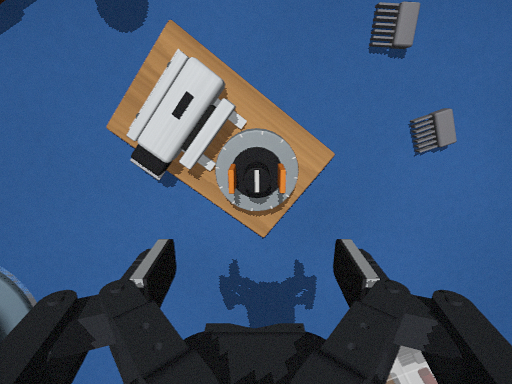

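The clipper at (185,110) is held between pad and fence with no gap. The tabs at (232,178) and (283,178) are out, and the gripper is clear. Handing in.

```bash
python3 -c "
from bench import manip
print(manip.sign_off())"
```

```text
the job is handed in; nothing more can be done
None
```

The silver clipper is clamped against the fence at an estimated 10–11 N, and the job is handed in at about 9.7 s. I pinched both tabs fully in and turned the knob clockwise. The clipper slid about 9 mm and met the fence at about 43°. I stopped at the 52.5° notch (seven notches) and let go. The hold was judged from wrist torque and the steady rise in joint-6 effort.

**Last checks:**
- **Tabs:** both are back out, 53.6 mm apart, the same as at the start.
- **Knob:** at about 52° turned, within 1° of the 52.5° notch.
- **Clipper:** still tight against the fence in the last picture, and the gripper is clear with about 0 N on it.
- **Bystanders:** the arm went nowhere near the jar, combs or organiser. I did not re-measure their positions.

**What disagreed or failed:**
- **Squeeze estimates:** wrist torque gave about 10 N and the pad's compression about 11 N. The torque readings were noisy, so allow about 1 N either way.
- **Wrist force:** it briefly read 22 N upward as the fingers closed. I relieved it before turning.
- **Refused move:** the first move call was refused because its rows lacked some keys; nothing moved.

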